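# Start a pressure cure

## Robot

A 7-joint arm with a two-finger parallel gripper is mounted at the origin on the work surface. World frame = base frame: x ahead of the robot, y to its left, z up, the work surface at z = 0. Lengths are in mm, angles in degrees, forces in N, time in s.
With the tool pointing down it reaches from about 400 to 850 mm from the base axis. Payload 4.5 kg.
Tool frame: the origin (TCP) lies between the finger pads; the fingertips stand 22 mm ahead of it and the grasp point (between the pads) lies 3 mm ahead of it; z points along the fingers, y is the line along which they close (so a half turn about z gives the same grasp; the last joint's range is limited). The gripper opens to 88 mm and grips with 3 to 60 N. Pads are 18 mm wide; open, the fingers measure 123 mm over their backs; the gripper's body (75 mm by 187 mm) begins 45 mm behind the grasp point.
Start: joints at [-71.746, 39.483, -11.15, 89.685, 9.013, 51.709, -12.324], TCP at [175.583, 599.852, 260.743] pointing down, gripper open.
Joint ranges: [-172.22, 172.22], [-26.19, 119.32], [-84.43, 86.54], [7.71, 146.69], [-57.33, 237.33], [2.42, 119.75], [-152.13, 152.13]. Speed limits (degrees/s): [147.25, 147.25, 180, 180, 180, 180, 180].

## Interface

Orientations are given as [roll, pitch, yaw] about the fixed x, y, z axes, in that order (R = Rz(yaw) Ry(pitch) Rx(roll)).
In Python, from bench import * gives the robot as it stands.
- The arm moves only by the tool move_arm, never from a script. Its argument "steps" is a list of rows, each a list of 7 numbers: the shift along the tool's x, y, z in mm, then the turn, a rotation vector about the tool's x, y, z in rad, then the opening, from 0 (shut) to 1 (fully open). A call has 1 to 10 rows; each row is the pose to reach, as a shift and turn from the pose commanded when the call began, along the tool's axes at that moment; what a row does not reach only later rows make up. A row lasts 1/10 s, in which the tool goes at most 50 mm and 8.59 degrees, less where a joint would pass 70% of its speed; a pose out of reach is approached as far as the arm can. A call with a gripper value outside its range is refused whole. The fingers move at their own pace and stop on an object; "squeeze" is the grip in N (left out, the last holds). Time passes only in rows, so rows that repeat a pose let the fingers close. It gives the time, the measured TCP pose, the force, the opening and the grip force at its end, in the units of the state.
- get_obs(): the state, without advancing time (a new reading comes with each control period).
- grab_frame(name): name is "scene" or "top"; returns a dict with "pixels" (420x560x3 uint8, red, green, blue), "mtx" (3x3 intrinsics, pixels), "k1" (the pictures are not rectified: a ray, as slopes to the right and down, at radius r is drawn at 1 + k1 r^2 times it, then the intrinsics apply), "pose" (4x4, takes a point from camera to world coordinates). Camera axes: x right, y up, looking along -z (the intrinsics and any distortion apply to the point x, -y, -z); pixel columns grow to the right and rows downward; lengths in mm; the calibration is good to about 2 mm. A picture is of the moment at which its call begins. There is no depth.
- close_job(): hands the job in; it is judged then, once.
The state is a dict: "time": time; "q": joint angles; "dq": joint speeds; "tau": joint torques, N m; "eef_pos": TCP position; "tcp_rot": TCP orientation; "contact_force": force on the tool from outside, world axes, zero at the start; "ft_torque": the same for the moment, N m; "width": opening from 0.0 (shut) to 1.0 (fully open); "grip_force": force on a finger pad.
Only numpy, scipy, OpenCV 4.12 (cv2) and the standard library are available. Lean on these libraries where they do the work, as an engineer would, in place of code of your own. Each camera call takes 0.05 s, during which the arm holds its last target. There are 200 camera calls.

## Task

Get the mould with the bar handle curing under pressure: set it down gently, upright, inside the open pressure pot, then swing the pot's lid all the way over the mouth, and then turn the lid's wing grip clockwise until it stops. After that turn the air regulator's sleeve so that its pointer clicks in at number 5, and last of all push the air valve's lever fully over, from leaning towards the robot to leaning away from it. Leave the other mould and the brush where they lie.

Things in the scene. Friction and masses are not known exactly. Their poses are not given: they have to be found in the camera images.
- mould: the mould to cure: pale wooden block 46 (x) x 36 (y) x 30 mm high with a raised bar handle on top, 42 long (along x), 16 thick (y), its top 57 mm above the underside. Loose, about 150 g. Origin: centre of the underside, z up.
- spare_mould: a mould of the same block size but with a round mushroom knob (28 mm across, top at 56 mm) in place of the bar handle. Not to be used. Origin: centre of the underside. The two moulds may have changed places.
- pot: aluminium pressure pot, fixed to the table: round, 126 mm across at the rim, 120 below, inner diameter about 108 mm, rim 70 mm above the table, inner floor 8 mm above the table. Origin: centre of the underside, at table height. Its x axis points from the pot's axis to the upright hinge post of the lid, which stands 130 mm away.
- lid_arm (a joint): swing of the lid's arm about the upright hinge post (rad). 0: lid exactly over the pot's mouth, against its stop; grows counter-clockwise seen from above as the lid swings away, level, to 1.7. Stiff (0.12 N m): stays where it is left. The arm is a flat grey bar 22 mm wide, 130 mm from the post's axis to the lid's axis, its top 97 mm above the table.
- lid_hinge (a point): point on the axis of the hinge post, 103 mm above the table (the arm's hub top; hub 34 mm across).
- cap (a joint): screw turn of the round lid under the arm's end (rad): 0 loose, grows clockwise seen from above to its stop at 1.3 (tight); friction about 0.06 N m; the lid sinks 5 mm on the way. The lid is an aluminium disc 132 mm across, underside 75 mm and top 86 mm above the table when loose.
- cap_grip (a point): centre of the top face of the lid's black wing grip, on the lid's own axis, 128 mm above the table when loose. The wing is 60 mm long along this point's x axis, 18 mm thick along y, and reaches from this point 26 mm down; the arm lies 31 mm below this point. At joint cap = 0 the wing's x axis stands 0.65 rad counter-clockwise of the arm's line.
- regulator: air regulator, fixed: grey block 110 x 110 x 35 mm with a round white number plate (114 mm across, top 41 mm above the table). Origin: on the sleeve's axis, at table height. Numbers 0 to 8 stand on the plate 24 degrees apart, rising clockwise seen from above; number 4 lies towards -x of this body, 5 is the next one clockwise. The air valve stands at x = -50, y = -140 mm of this body.
- sleeve (a joint): turn of the regulator's sleeve, rad clockwise seen from above: 0 when the pointer is at number 0, 0.4189 (24 degrees) per number; it clicks into a detent at each number (about 0.06 N m to turn).
- sleeve_grip (a point): centre of the top of the sleeve, 77 mm above the table, on its axis. The sleeve is a dark ribbed upright cylinder 50 mm across and 36 mm high standing on the number plate; at its foot a pointer nose (5 mm high, reaching 36 mm from the axis) points along -x of this point to the number set; a white line on top points the same way.
- valve (a joint): tilt of the air valve's lever (rad): 0 leaning towards the robot (off), 1.0 leaning away (fully on); it swings in the regulator's +x direction and stays where it is left. Pivot 22 mm above the table, rod 10 mm thick and 80 mm long, on a brass block 70 (x) x 50 (y) x 25 mm high.
- valve_tip (a point): centre of the black ball (26 mm) at the end of the valve's lever; 92 mm above the table at either end, 102 mm half-way.
- brush: flat paint brush, some 200 mm long, lying on the table along its x axis. Origin under its middle.

How it is judged:
By the outcome, as a careful person would: the job done as asked, in the order asked, and still so for the second after the job is handed in, with the robot touching nothing.
It also fails if it takes over 72 s, if anything falls off the work surface, if the arm or the gripper's body presses on something with over 40 N, if the wrist force passes 120 N, or if a joint passes its speed limit or range.

## Working session

There is one attempt and no reset: what is moved stays moved. The work goes in short steps, Python scripts to look and compute and a tool call to move; the robot and the scene stay as the last step left them, time stands still between calls to the robot, and variables do not carry over. Pictures are saved under pics/ and viewed, at most 10 in all, crops included, and the job is handed in when it is done.

Besides the shell and the picture viewer there is one more tool, called after "Call:" as a command line: name --pt "numbers of a row" for each row, then --argument value for the rest. move_arm: Moves the arm, as the interface text tells. Its arguments: {"type":"object","properties":{"steps":{"type":"array","items":{"type":"array","items":{"type":"number"}}},"squeeze":{"type":"number"}},"required":["steps"]}

```bash
mkdir -p pics
cat > h.py <<'E'
import numpy as np, cv2
from bench import *
def snap(n,f):
    d=grab_frame(n); cv2.imwrite('pics/'+f,cv2.cvtColor(d['pixels'],cv2.COLOR_RGB2BGR)); np.savez('pics/'+f[:-4]+'.npz',**{k:np.array(v) for k,v in d.items()}); return d
def load(f): return dict(np.load('pics/'+f+'.npz'))
def ray(d,u,v):
    K=np.array(d['mtx'],float); k=float(d['k1'])
    p=cv2.undistortPoints(np.array([[[u,v]]],float),K,np.array([k,0,0,0.]))[0,0]
    P=np.array(d['pose'],float); r=P[:3,:3]@np.array([p[0],-p[1],-1.]); return P[:3,3],r
def onz(d,u,v,z):
    o,r=ray(d,u,v); return (o+r*(z-o[2])/r[2]).round(1)
def tri(d1,p1,d2,p2):
    o1,r1=ray(d1,*p1);o2,r2=ray(d2,*p2)
    s=np.linalg.lstsq(np.stack([r1,-r2],1),o2-o1,rcond=None)[0]
    a=o1+s[0]*r1;b=o2+s[1]*r2; return ((a+b)/2).round(1),np.linalg.norm(a-b).round(1)
def proj(d,X):
    P=np.array(d['pose'],float); c=P[:3,:3].T@(np.array(X,float)-P[:3,3]); 
    x=np.array([c[0],-c[1],-c[2]])
    return cv2.projectPoints(x[None],np.zeros(3),np.zeros(3),np.array(d['mtx'],float),np.array([float(d['k1']),0,0,0]))[0].ravel().round(1)
E
python3 - <<'E'
from h import *
for n in('scene','top'):
    d=snap(n,n+'0.png'); print(n,d['mtx'],d['k1'],np.round(d['pose'],3))
print(get_obs())
E
```

```text
scene [[453.08088417   0.         278.23209291]
 [  0.         453.08088417 214.10070237]
 [  0.           0.           1.        ]] -0.1267501270676727 [[-1.700000e-01 -7.550000e-01  6.330000e-01  1.154954e+03]
 [ 9.850000e-01 -1.220000e-01  1.190000e-01  8.878900e+01]
 [-1.200000e-02  6.440000e-01  7.650000e-01  9.302500e+02]
 [ 0.000000e+00  0.000000e+00  0.000000e+00  1.000000e+00]]
top [[388.4354925    0.         276.49862859]
 [  0.         388.4354925  209.76819358]
 [  0.           0.           1.        ]] 5.2990248354613594e-05 [[-1.00000e-02  9.95000e-01 -1.02000e-01  4.10672e+02]
 [-1.00000e+00 -1.00000e-02  1.00000e-03  3.00000e-03]
 [ 0.00000e+00  1.02000e-01  9.95000e-01  9.06819e+02]
 [ 0.00000e+00  0.00000e+00  0.00000e+00  1.00000e+00]]
{'time': 0.1, 'q': array([-71.74679129,  39.52851593, -11.14598082,  89.73656827,
         9.01258374,  51.70874885, -12.32643103]), 'dq': array([ 0.09501951, -0.15635677,  0.03395705, -0.16022302, -0.04015812,
       -0.0232744 , -0.07184774]), 'tau': array([-3.55387019e-03, -5.28498280e+01, -1.27142742e+00, -1.53836471e+01,
       -5.25029597e-02,  2.04007381e-03,  5.93021150e-05]), 'eef_pos': array([175.47796644, 599.33008626, 259.99995135]), 'tcp_rot': array([-1.79908210e+02,  5.97023820e-03,  1.63685957e+02]), 'contact_force': array([ 0.38766203,  0.12449577, -0.35754146]), 'ft_torque': array([0.03111211, 0.02200142, 0.01300936]), 'grip_force': 0.0, 'width': 1.0012606024373203}
```

View pics/scene0.png

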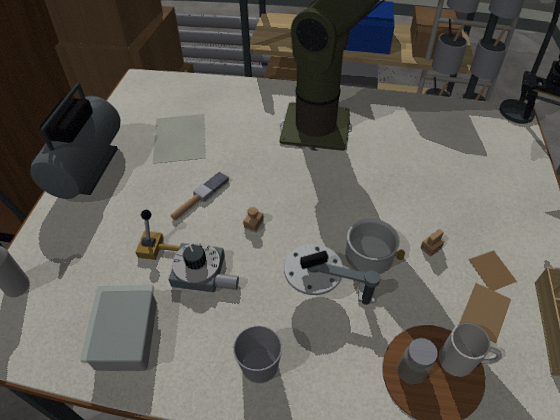

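View pics/top0.png

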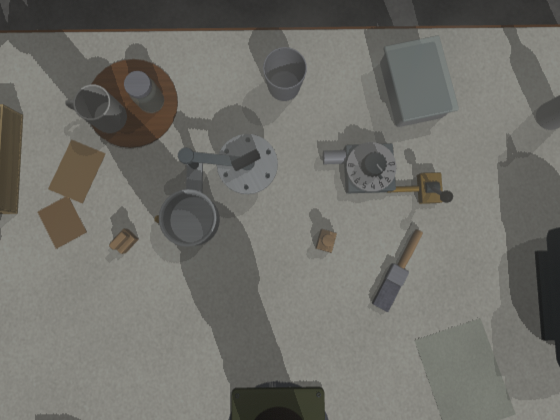

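The scene picture shows the pot at (372,245), lid at (313,268), hinge post at (370,285), regulator at (196,262) and valve ball at (146,215). The moulds are at (253,218) and (433,242). The top picture shows the moulds at (326,241) and (123,241). Next I zoom in on the details.

Run:
```python
from h import *
s=cv2.imread('pics/scene0.png');t=cv2.imread('pics/top0.png')
def c(i,u,v,w,h,k): return cv2.resize(i[v:v+h,u:u+w],(w*k,h*k),interpolation=cv2.INTER_CUBIC)
m=np.vstack([np.hstack([c(t,95,215,50,50,4),c(s,410,220,50,50,4),c(t,302,216,50,50,4),c(s,230,195,50,50,4)]),
 np.hstack([c(t,150,125,133,133,3)[:399,:399],c(t,320,130,140,100,3)[:,:401].copy() if 0 else cv2.copyMakeBorder(c(t,325,135,133,80,3),0,159,0,2,cv2.BORDER_CONSTANT)])])
cv2.imwrite('pics/m1.png',m)
s2=np.vstack([c(s,270,210,160,100,5)]);cv2.imwrite('pics/m2.png',np.vstack([c(s,280,215,133,75,6)[:, :798]]))
d=load('top0');e=load('scene0')
for n,p,z in [('mouldL block?',(123,241),45),('knob',(326,239),56),('pot rim',(189,217),70),('hub',(187,156),103),('lid',(248,163),86),('sleeve',(373,162),77),('ball',(446,196),92)]:
    print(n,onz(d,*p,z))
for n,p,z in [('bar',(433,237),57),('knob',(253,211),56),('pot',(372,242),70),('hub',(369,280),103),('grip',(315,258),128),('sleeve',(195,247),77),('ball',(146,215),92)]: print(n,onz(e,*p,z))
```

```text
mouldL block? [433.3 339.1  45. ]
knob [ 432.8 -108.6   56. ]
pot rim [482.9 188.2  70. ]
hub [609.2 186.7 103. ]
lid [596.8  59.2  86. ]
sleeve [ 598.2 -212.    77. ]
ball [ 520.  -360.1   92. ]
bar [443.2 338.4  57. ]
knob [ 430.8 -112.3   56. ]
pot [491.9 188.7  70. ]
hub [620.1 182.8 103. ]
grip [599.   62.7 128. ]
sleeve [ 578.4 -219.    77. ]
ball [ 515.3 -361.5   92. ]
```

View pics/m1.png

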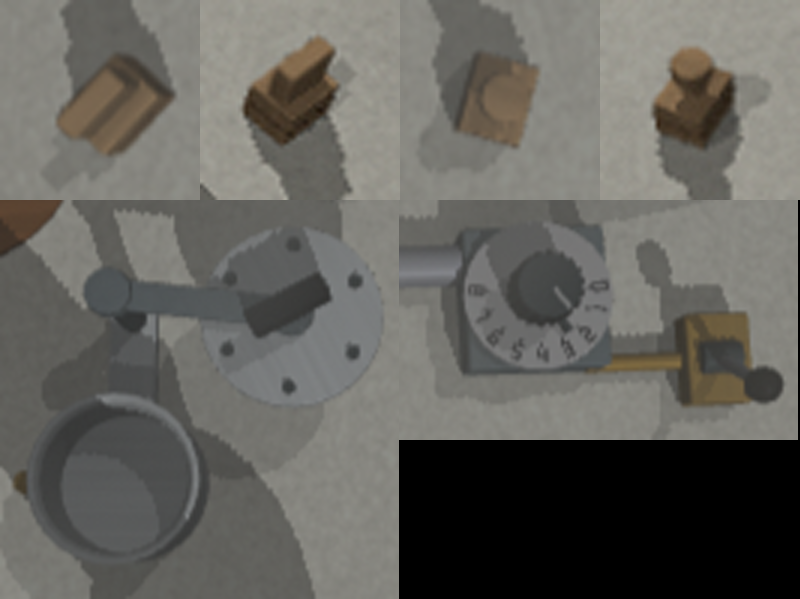

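View pics/m2.png

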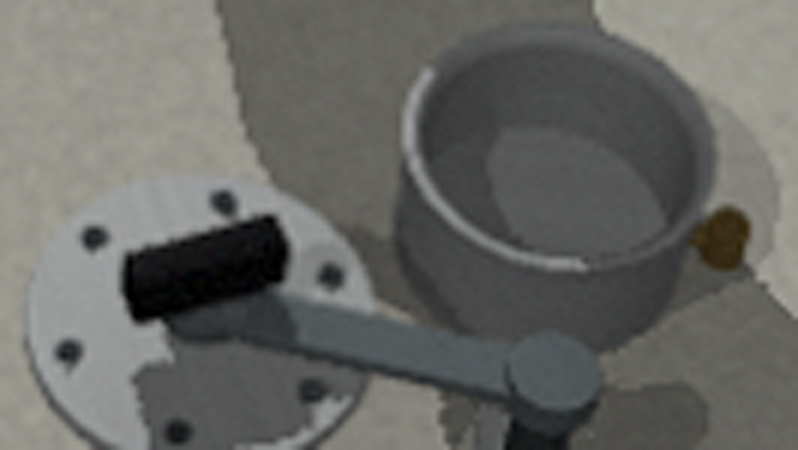

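The bar-handle mould is the left one in the top view, at about (123,241). The knob mould at (326,241) stays put. The pointer stands near number 3. I take one more enlarged measuring view.

Run:
```python
from h import *
s=cv2.imread('pics/scene0.png');t=cv2.imread('pics/top0.png')
def c(i,u,v,w,h,k): 
    o=cv2.resize(i[v:v+h,u:u+w],(w*k,h*k),interpolation=cv2.INTER_CUBIC); return cv2.convertScaleAbs(o,alpha=1.6)
m=np.vstack([np.hstack([c(t,100,222,50,36,8),c(s,408,224,50,36,8)]),np.hstack([c(t,340,135,80,60,5),c(s,160,205,80,60,5)])])
cv2.imwrite('pics/m3.png',m)
d=load('top0');e=load('scene0')
print('pot',onz(d,189.2,218,70),onz(e,372.8,239.3,70)); print('hub',onz(d,186,155.3,103),onz(e,372.5,276.2,103)); print('lid',onz(d,247.3,163.7,86))
print('ball',tri(d,(446.5,196),e,(146,215)))
```

```text
pot [480.7 187.8  70. ] [483.6 190.3  70. ]
hub [610.8 188.8 103. ] [609.3 189.9 103. ]
lid [595.2  60.7  86. ]
ball (array([ 519.3, -358.7,   97.3]), np.float64(0.1))
```

View pics/m3.png

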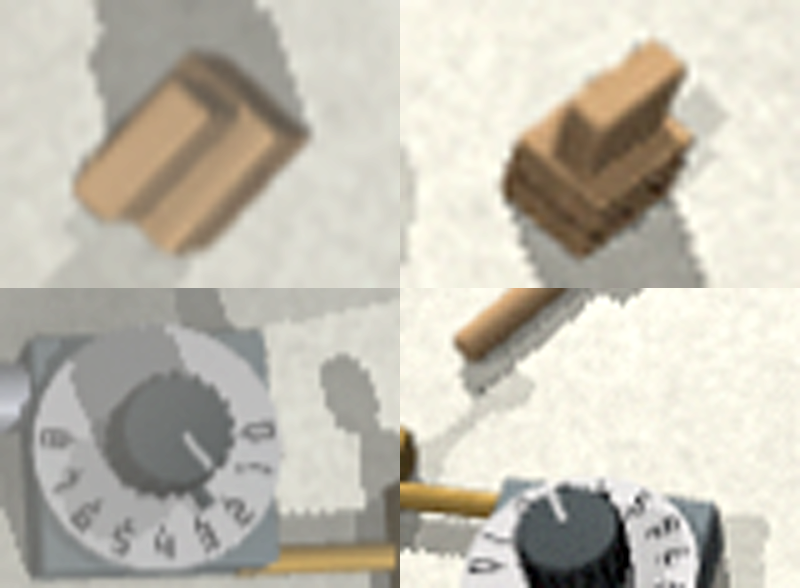

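The enlarged views show the bar top centre at top-view pixel (118.7,240.9) and scene pixel (436.5,234.6), with the sleeve top at (375.2,163.6) and (193.1,252.8). The pointer is at 3.

Run:
```python
from h import *
d=load('top0');e=load('scene0')
print('bar',tri(d,(118.7,240.9),e,(436.5,234.6)),onz(d,118.7,240.9,57),onz(e,436.5,234.6,57))
a=lambda d,o,k,p,q,z:[onz(d,o[0]+x/k,o[1]+y/k,z) for x,y in(p,q)]
for r in (a(d,(100,222),8,(75,185),(185,82),57),a(d,(100,222),8,(115,220),(222,118),57),a(e,(408,224),8,(172,100),(255,42),57),a(e,(408,224),8,(198,132),(285,68),57)):
    v=r[1]-r[0]; print(r,np.linalg.norm(v),np.degrees(np.arctan2(v[1],v[0])))
print('sleeve',tri(d,(375.2,163.6),e,(193.1,252.8)),onz(d,375.2,163.6,77))
print('pointer',onz(d,381.6,177.4,44))
```

```text
bar (array([433.1, 346.4,  54.8]), np.float64(3.2)) [433.2 343.8  57. ] [434.3 347.4  57. ]
[array([424.3, 363.8,  57. ]), array([452. , 334.7,  57. ])] 40.17586340080324 -46.41193403860364
[array([414.7, 352.6,  57. ]), array([442.1, 324.3,  57. ])] 39.39098881724096 -45.92570403266433
[array([443. , 329.8,  57. ]), array([415.9, 356.8,  57. ])] 38.25454221396462 135.10590705038683
[array([454.2, 337.3,  57. ]), array([424.8, 365.6,  57. ])] 40.8074748054814 136.09216159097127
sleeve (array([ 594.9, -217.8,   76.5]), np.float64(2.0)) [ 594.7 -216.7   77. ]
pointer [ 570.2 -238.5   44. ]
```

```bash
cat >> h.py <<'E'
def st():
    o=get_obs(); print('t',round(o['time'],2),'p',o['eef_pos'].round(1),'rpy',o['tcp_rot'].round(2),'q',o['q'].round(0),'F',o['contact_force'].round(1),'w',round(o['width'],3),'g',round(o['grip_force'],1)); return o
def rel(x,y,z,yaw,frm=None):
    """tool-frame shift+turn from current (or frm=[x,y,z,yaw]) to an upright target"""
    if frm is None: o=get_obs(); frm=[*o['eef_pos'],o['tcp_rot'][2]]
    w=np.radians(frm[3]); v=np.array([x,y,z])-frm[:3]
    a=(yaw-frm[3]+180)%360-180
    print('shift',[round(v[0]*np.cos(w)+v[1]*np.sin(w),1),round(v[0]*np.sin(w)-v[1]*np.cos(w),1),round(-v[2],1)],'rz',round(-np.radians(a),4))
E
python3 - <<'E'
from h import *
rel(434,345.5,130,134,[175.58,599.85,260.74,163.69])
E
```

```text
shift [np.float64(-319.5), np.float64(-171.5), np.float64(130.7)] rz 0.5182
```

Call:
move_arm --pt "-319.5 -171.5 130.7 0 0 0.518 0.6" --pt "-319.5 -171.5 130.7 0 0 0.518 0.6" --pt "-319.5 -171.5 130.7 0 0 0.518 0.6" --pt "-319.5 -171.5 130.7 0 0 0.518 0.6" --pt "-319.5 -171.5 130.7 0 0 0.518 0.6" --pt "-319.5 -171.5 130.7 0 0 0.518 0.6" --pt "-319.5 -171.5 130.7 0 0 0.518 0.6" --pt "-319.5 -171.5 130.7 0 0 0.518 0.6" --pt "-319.5 -171.5 130.7 0 0 0.518 0.6" --pt "-319.5 -171.5 130.7 0 0 0.518 0.6" --squeeze 15

```text
time: 1.1
eef_pos: [434.2, 344.9, 129.5]
tcp_rot: [-179.9, -0.0, 133.9]
contact_force: [0.1, 0.7, 0.9]
width: 0.598
grip_force: 0.0
```

Run:
```python
from h import *
st(); rel(434,345.5,130,134)
```

```text
t 1.1 p [434.2 344.9 129.5] rpy [-1.7995e+02 -2.0000e-02  1.3390e+02] q [-40.  45.  -5. 108.   8.  27.  -7.] F [0.1 0.7 0.9] w 0.598 g 0.0
shift [np.float64(0.6), np.float64(0.3), np.float64(-0.5)] rz -0.0018
```

Call:
move_arm --pt "0 0 30 0 0 0 0.6" --pt "0 0 55 0 0 0 0.6" --pt "0 0 68 0 0 0 0.6" --pt "0 0 74 0 0 0 0.6" --pt "0 0 74 0 0 0 0.6" --pt "0 0 74 0 0 0 0" --pt "0 0 74 0 0 0 0" --pt "0 0 74 0 0 0 0" --pt "0 0 74 0 0 0 0" --pt "0 0 74 0 0 0 0" --squeeze 15

```text
time: 2.1
eef_pos: [434.3, 345.7, 56.3]
tcp_rot: [180.0, -0.0, 134.0]
contact_force: [0.1, 1.1, -1.6]
width: 0.181
grip_force: 15.0
```

Call:
move_arm --pt "0 0 -20 0 0 0 0" --pt "0 0 -50 0 0 0 0" --pt "0 0 -80 0 0 0 0" --pt "0 0 -100 0 0 0 0" --pt "0 0 -100 0 0 0 0" --squeeze 20

```text
time: 2.6
eef_pos: [435.3, 346.5, 158.4]
tcp_rot: [179.7, 0.0, 134.0]
contact_force: [-0.6, 0.7, -1.8]
width: 0.181
grip_force: 20.0
```

Run:
```python
from h import *
st(); rel(482,189,156,134); d=snap('scene','s1.png'); rel(482,189,66,134)
```

```text
t 2.6 p [435.3 346.5 158.4] rpy [179.7    0.   133.98] q [-40.  43.  -6. 107.   8.  30.  -7.] F [-0.6  0.7 -1.8] w 0.181 g 20.0
shift [np.float64(-145.8), np.float64(-75.7), np.float64(2.4)] rz -0.0003
shift [np.float64(-145.8), np.float64(-74.7), np.float64(90.8)] rz -0.0001
```

View pics/s1.png

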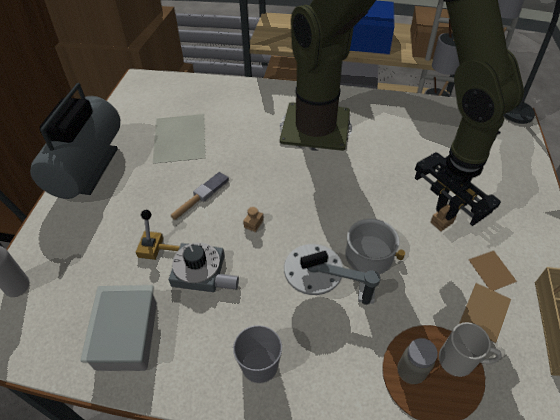

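The scene picture shows the mould held upright at about (442,217), with everything else unmoved.

Call:
move_arm --pt "-36 -18 0 0 0 0 0" --pt "-73 -37 0 0 0 0 0" --pt "-110 -56 0 0 0 0 0" --pt "-145.8 -74.4 0 0 0 0 0" --pt "-145.8 -74.4 0 0 0 0 0" --pt "-145.8 -74.4 30 0 0 0 0" --pt "-145.8 -74.4 55 0 0 0 0" --pt "-145.8 -74.4 75 0 0 0 0" --pt "-145.8 -74.4 86 0 0 0 0" --pt "-145.8 -74.4 86 0 0 0 0"

```text
time: 3.65
eef_pos: [480.3, 188.8, 68.0]
tcp_rot: [-179.8, -0.1, 134.0]
contact_force: [-0.9, -0.1, -2.3]
width: 0.178
grip_force: 20.0
```

Call:
move_arm --pt "0 0 2 0 0 0 0" --pt "0 0 3 0 0 0 0" --pt "0 0 4 0 0 0 0" --pt "0 0 5 0 0 0 0" --pt "0 0 5.5 0 0 0 0" --pt "0 0 5.5 0 0 0 0"

```text
time: 4.25
eef_pos: [481.9, 189.0, 64.7]
tcp_rot: [180.0, 0.0, 134.0]
contact_force: [-0.2, 0.3, -0.9]
width: 0.179
grip_force: 20.0
```

Call:
move_arm --pt "0 0 0.5 0 0 0 0" --pt "0 0 0.7 0 0 0 0" --pt "0 0 0.7 0 0 0 0" --pt "0 0 0.7 0 0 0 0.36" --pt "0 0 0.7 0 0 0 0.36" --pt "0 0 0.7 0 0 0 0.36" --pt "0 0 0.7 0 0 0 0.36"

```text
time: 4.95
eef_pos: [481.8, 189.0, 63.7]
tcp_rot: [180.0, -0.0, 134.0]
contact_force: [-0.3, 0.9, -0.3]
width: 0.362
grip_force: 0.0
```

Call:
move_arm --pt "0 0 -20 0 0 0 0.36" --pt "0 0 -50 0 0 0 0.36" --pt "0 0 -90 0 0 0 0.5" --pt "0 0 -125 0 0 0 0.5" --pt "0 0 -125 0 0 0 0.5"

```text
time: 5.45
eef_pos: [484.1, 190.0, 192.7]
tcp_rot: [179.5, 0.1, 134.0]
contact_force: [1.0, 0.2, -0.6]
width: 0.501
grip_force: 0.0
```

Run:
```python
from h import *
st(); d=load('top0');e=load('scene0')
print(tri(d,(246,160),e,(314,257.5)),onz(d,246,160,128),onz(e,314,257.5,128))
# dark wing mask
for n,dd,(u0,v0,u1,v1) in (('top',d,(225,140,275,180)),('scene',e,(290,240,340,275))):
    g=cv2.cvtColor(dd['pixels'],cv2.COLOR_RGB2GRAY)[v0:v1,u0:u1]; m=(g<(60 if n=='top' else 45)).astype(np.uint8)
    c=max(cv2.findContours(m,0,2)[0],key=cv2.contourArea); r=cv2.minAreaRect(c); b=cv2.boxPoints(r)+[u0,v0]
    print(n,g.min(),r,b.round(1).tolist()); P=[onz(dd,*p,124 if n=='top' else 118) for p in b]; print(np.mean(P,0).round(1))
    for i in range(2): w=P[i+1]-P[i]; print(np.linalg.norm(w).round(1),np.degrees(np.arctan2(w[1],w[0])).round(1))
rel(597,61,170,121)
```

```text
t 5.45 p [484.1 190.  192.7] rpy [1.7954e+02 1.4000e-01 1.3397e+02] q [-21.  37.  -9. 112.  11.  31.   6.] F [ 1.   0.2 -0.6] w 0.501 g 0.0
(array([594.7,  60.4, 123.2]), np.float64(0.4)) [593.5  60.3 128. ] [598.   60.4 128. ]
top 51 ((21.235294342041016, 20.058822631835938), (8.574928283691406, 26.7537784576416), 59.03623962402344) [[232.6, 163.3], [255.5, 149.5], [259.9, 156.9], [237.0, 170.6]]
[594.3  60.1 124. ]
55.1 -59.0
18.0 -150.0
scene 0 ((24.400001525878906, 20.699996948242188), (14.230247497558594, 27.51181411743164), 71.56504821777344) [[299.1, 258.3], [325.2, 249.6], [329.7, 263.1], [303.6, 271.8]]
[599.  62. 118.]
62.4 121.1
36.5 21.5
shift [np.float64(-171.2), np.float64(-8.4), np.float64(22.7)] rz 0.2264
```

Call:
move_arm --pt "-43 -2 5 0 0 0.06 0.5" --pt "-86 -4 10 0 0 0.12 0.5" --pt "-129 -6 15 0 0 0.18 0.5" --pt "-171 -8 19 0 0 0.227 0.5" --pt "-171 -8 19 0 0 0.227 0.5" --pt "-171 -8 19 0 0 0.227 0.5" --pt "-171 -8 40 0 0 0.227 0.5" --pt "-171 -8 55 0 0 0.227 0.5" --pt "-171 -8 63 0 0 0.227 0.5" --pt "-171 -8 63 0 0 0.227 0.5"

```text
time: 6.45
eef_pos: [593.3, 61.8, 124.6]
tcp_rot: [-179.9, -0.1, 121.1]
contact_force: [-0.7, 0.7, -0.0]
width: 0.5
grip_force: 0.0
```

Run:
```python
from h import *
st(); d=snap('scene','s2.png'); t=snap('top','t2.png')
for p in ([482,189,65],): print(proj(d,p),proj(t,p))
f=lambda i,u,v:cv2.resize(i['pixels'][v:v+100,u:u+133,::-1],(399,300),interpolation=cv2.INTER_CUBIC)
cv2.imwrite('pics/m4.png',np.hstack([f(d,285,195),f(t,150,125)]))
```

```text
t 6.45 p [593.3  61.8 124.6] rpy [-1.7985e+02 -1.1000e-01  1.2114e+02] q [ -6.  48.  -7. 101.  10.  32.  12.] F [-0.7  0.7 -0. ] w 0.5 g 0.0
[372. 240.] [189.2 217.6]
```

View pics/m4.png

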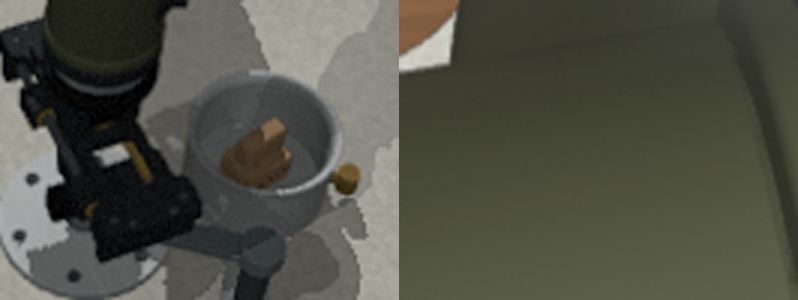

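The mould stands upright in the pot at crop pixel (258,155), and the fingers straddle the wing. Next I close on the wing and work out the swing rows.

Call:
move_arm --pt "0 0 0 0 0 0 0" --pt "0 0 0 0 0 0 0" --pt "0 0 0 0 0 0 0" --pt "0 0 0 0 0 0 0" --squeeze 25

```text
time: 6.95
eef_pos: [595.2, 60.5, 126.3]
tcp_rot: [179.9, 0.0, 121.0]
contact_force: [-0.2, -0.5, 1.8]
width: 0.202
grip_force: 24.5
```

Run:
```python
from h import *
o=st(); H=np.array([610,189.3]); p0=o['eef_pos'][:2]; print(np.linalg.norm(p0-H),np.degrees(np.arctan2(*(p0-H)[::-1])))
def rows(y0,step,n):
    w=np.radians(y0)
    p=p0 if y0>100 else None
    return w
w=np.radians(121.)
out=[]
for k in range(1,21):
    ph=np.radians(4.25*k); R=lambda a:np.array([[np.cos(a),-np.sin(a)],[np.sin(a),np.cos(a)]])
    def t(a): return H+R(-a)@(p0-H)
    if k<=10: b=0
    else: b=np.radians(42.5)
    v=t(ph)-t(b); y=w-b
    out.append([round(v@[np.cos(y),np.sin(y)],1),round(v@[np.sin(y),-np.cos(y)],1),0,0,0,round(ph-b,3),0])
for r in out: print([float(x) for x in r])
```

```text
t 6.95 p [595.2  60.5 126.3] rpy [1.7994e+02 1.0000e-02 1.2099e+02] q [ -6.  48.  -7. 101.  10.  32.  12.] F [-0.2 -0.5  1.8] w 0.202 g 24.5
129.64492298043845 -96.55738718850097
[6.1, -7.4, 0.0, 0.0, 0.0, 0.074, 0.0]
[12.8, -14.3, 0.0, 0.0, 0.0, 0.148, 0.0]
[20.0, -20.7, 0.0, 0.0, 0.0, 0.223, 0.0]
[27.6, -26.6, 0.0, 0.0, 0.0, 0.297, 0.0]
[35.6, -31.9, 0.0, 0.0, 0.0, 0.371, 0.0]
[44.0, -36.5, 0.0, 0.0, 0.0, 0.445, 0.0]
[52.8, -40.6, 0.0, 0.0, 0.0, 0.519, 0.0]
[61.8, -44.0, 0.0, 0.0, 0.0, 0.593, 0.0]
[71.0, -46.7, 0.0, 0.0, 0.0, 0.668, 0.0]
[80.4, -48.7, 0.0, 0.0, 0.0, 0.742, 0.0]
[6.1, -7.4, 0.0, 0.0, 0.0, 0.074, 0.0]
[12.8, -14.3, 0.0, 0.0, 0.0, 0.148, 0.0]
[20.0, -20.7, 0.0, 0.0, 0.0, 0.223, 0.0]
[27.6, -26.6, 0.0, 0.0, 0.0, 0.297, 0.0]
[35.6, -31.9, 0.0, 0.0, 0.0, 0.371, 0.0]
[44.0, -36.5, 0.0, 0.0, 0.0, 0.445, 0.0]
[52.8, -40.6, 0.0, 0.0, 0.0, 0.519, 0.0]
[61.8, -44.0, 0.0, 0.0, 0.0, 0.593, 0.0]
[71.0, -46.7, 0.0, 0.0, 0.0, 0.668, 0.0]
[80.4, -48.7, 0.0, 0.0, 0.0, 0.742, 0.0]
```

Call:
move_arm --pt "6.1 -7.4 0 0 0 0.074 0" --pt "12.8 -14.3 0 0 0 0.148 0" --pt "20 -20.7 0 0 0 0.223 0" --pt "27.6 -26.6 0 0 0 0.297 0" --pt "35.6 -31.9 0 0 0 0.371 0" --pt "44 -36.5 0 0 0 0.445 0" --pt "52.8 -40.6 0 0 0 0.519 0" --pt "61.8 -44 0 0 0 0.593 0" --pt "71 -46.7 0 0 0 0.668 0" --pt "80.4 -48.7 0 0 0 0.742 0"

```text
time: 7.95
eef_pos: [512.6, 104.3, 126.3]
tcp_rot: [179.9, -0.0, 78.3]
contact_force: [1.3, 0.7, 0.2]
width: 0.198
grip_force: 24.7
```

Call:
move_arm --pt "6.1 -7.4 0 0 0 0.074 0" --pt "12.8 -14.3 0 0 0 0.148 0" --pt "20 -20.7 0 0 0 0.223 0" --pt "27.6 -26.6 0 0 0 0.297 0" --pt "35.6 -31.9 0 0 0 0.371 0" --pt "44 -36.5 0 0 0 0.445 0" --pt "52.8 -40.6 0 0 0 0.519 0" --pt "61.8 -44 0 0 0 0.593 0" --pt "66.5 -45.5 0 0 0 0.63 0" --pt "66.5 -45.5 0 0 0 0.63 0"

```text
time: 8.95
eef_pos: [481.1, 179.4, 126.2]
tcp_rot: [180.0, -0.1, 42.5]
contact_force: [0.6, 0.7, 4.0]
width: 0.207
grip_force: 24.7
```

Run:
```python
from h import *
o=st();print(o['ft_torque'].round(2))
```

```text
t 8.95 p [481.1 179.4 126.2] rpy [ 1.7997e+02 -1.1000e-01  4.2460e+01] q [-34.  45.  13. 116. -26.  22. -47.] F [0.6 0.7 4. ] w 0.207 g 24.7
[ 0.08 -0.1   0.02]
```

Call:
move_arm --pt "2 -2.3 0 0 0 0.02 0" --pt "4 -4.6 0 0 0 0.04 0" --pt "5.6 -6.4 0 0 0 0.06 0" --pt "7 -8 0 0 0 0.076 0" --pt "8.3 -9.4 0 0 0 0.08 0" --pt "8.3 -9.4 0 0 0 0.08 0"

```text
time: 9.55
eef_pos: [480.7, 190.9, 126.2]
tcp_rot: [180.0, -0.1, 37.7]
contact_force: [0.5, -0.1, 6.1]
width: 0.205
grip_force: 24.7
```

Call:
move_arm --pt "0.7 -0.7 0 0 0 0.008 0" --pt "1.4 -1.5 0 0 0 0.016 0" --pt "2.1 -2.2 0 0 0 0.024 0" --pt "2.1 -2.2 0 0 0 0.024 0"

```text
time: 9.95
eef_pos: [480.8, 191.6, 126.1]
tcp_rot: [179.9, 0.1, 36.3]
contact_force: [0.7, -4.7, 6.4]
width: 0.202
grip_force: 24.6
```

Call:
move_arm --pt "0 0 0.3 0 0 0.08 0" --pt "0 0 0.6 0 0 0.16 0" --pt "0 0 0.9 0 0 0.24 0" --pt "0 0 1.2 0 0 0.32 0" --pt "0 0 1.5 0 0 0.4 0" --pt "0 0 1.8 0 0 0.48 0" --pt "0 0 2.1 0 0 0.56 0" --pt "0 0 2.4 0 0 0.64 0" --pt "0 0 2.7 0 0 0.72 0" --pt "0 0 2.7 0 0 0.72 0" --squeeze 30

```text
time: 10.95
eef_pos: [480.7, 191.7, 123.3]
tcp_rot: [179.8, -0.1, -5.1]
contact_force: [0.5, -4.8, 5.4]
width: 0.206
grip_force: 29.7
```

Run:
```python
from h import *
o=st();print(o['ft_torque'].round(2))
```

```text
t 10.95 p [480.7 191.7 123.3] rpy [ 1.7984e+02 -5.0000e-02 -5.1000e+00] q [-42.  48.  25. 116. -44.  27. -78.] F [ 0.5 -4.8  5.4] w 0.206 g 29.7
[-0.97  0.01 -0.07]
```

Call:
move_arm --pt "0 0 0 0 0 0 0.5" --pt "0 0 0 0 0 0 0.5" --pt "0 0 0 0 0 0 0.5" --pt "0 0 -20 0 0 0 0.5" --pt "0 0 -45 0 0 0 0.5" --pt "0 0 -45 0 0 -0.12 0.5" --pt "0 0 -45 0 0 -0.26 0.5" --pt "0 0 -45 0 0 -0.4 0.5" --pt "0 0 -45 0 0 -0.54 0.5" --pt "0 0 -45 0 0 -0.68 0.5"

```text
time: 11.95
eef_pos: [480.0, 194.5, 167.9]
tcp_rot: [-179.9, 0.0, 34.5]
contact_force: [0.2, -0.8, -1.0]
width: 0.503
grip_force: 0.0
```

Call:
move_arm --pt "0 0 0 0 0 -0.14 0.5" --pt "0 0 0 0 0 -0.28 0.5" --pt "0 0 0 0 0 -0.42 0.5" --pt "0 0 0 0 0 -0.56 0.5" --pt "0 0 0 0 0 -0.7 0.5" --pt "0 0 0 0 0 -0.84 0.5" --pt "0 0 0 0 0 -0.98 0.5" --pt "0 0 0 0 0 -1.12 0.5" --pt "0 0 0 0 0 -1.26 0.5" --pt "0 0 0 0 0 -1.4 0.5"

```text
time: 12.95
eef_pos: [480.1, 194.3, 168.0]
tcp_rot: [-180.0, -0.0, 114.7]
contact_force: [-0.9, -0.0, 0.3]
width: 0.499
grip_force: 0.0
```

Call:
move_arm --pt "0 0 0 0 0 -0.14 0.5" --pt "0 0 0 0 0 -0.28 0.5" --pt "0 0 0 0 0 -0.42 0.5" --pt "0 0 0 0 0 -0.56 0.5" --pt "0 0 0 0 0 -0.7 0.5" --pt "0 0 0 0 0 -0.84 0.5" --pt "0 0 0 0 0 -0.98 0.5" --pt "0 0 0 0 0 -1.06 0.5" --pt "0 0 0 0 0 -1.06 0.5"

```text
time: 13.85
eef_pos: [480.2, 194.0, 167.9]
tcp_rot: [180.0, -0.1, 175.1]
contact_force: [0.1, -0.1, 0.2]
width: 0.501
grip_force: 0.0
```

Run:
```python
from h import *
o=st(); d=snap('scene','s3.png'); t=snap('top','t3.png'); rel(481,190,121.5,175)
f=lambda i,u,v:cv2.resize(i['pixels'][v:v+100,u:u+133,::-1],(399,300),interpolation=cv2.INTER_CUBIC)
cv2.imwrite('pics/m5.png',np.hstack([f(d,310,190),f(t,130,160)]))
```

```text
t 13.85 p [480.2 194.  167.9] rpy [ 1.7999e+02 -6.0000e-02  1.7510e+02] q [-16.  40. -18. 113.  23.  30.  35.] F [ 0.1 -0.1  0.2] w 0.501 g 0.0
shift [np.float64(-1.1), np.float64(-4.0), np.float64(46.5)] rz -0.0005
```

View pics/m5.png

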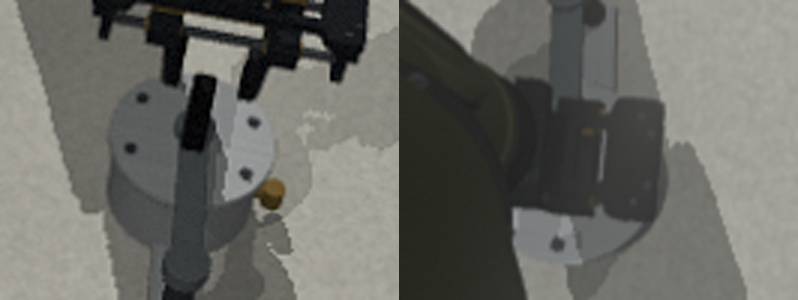

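The picture shows the lid over the pot and the wing standing between the open fingers. Regrasp.

Call:
move_arm --pt "-1 -3.5 10 0 0 0 0.5" --pt "-1 -3.5 30 0 0 0 0.5" --pt "-1 -3.5 45 0 0 0 0.5" --pt "-1 -3.5 45 0 0 0 0.5" --pt "-1 -3.5 45 0 0 0 0" --pt "-1 -3.5 45 0 0 0 0" --pt "-1 -3.5 45 0 0 0 0" --pt "-1 -3.5 45 0 0 0 0" --squeeze 30

```text
time: 14.75
eef_pos: [481.6, 190.6, 123.7]
tcp_rot: [180.0, 0.1, 175.1]
contact_force: [-0.3, -0.1, 1.4]
width: 0.202
grip_force: 29.8
```

Call:
move_arm --pt "0 0 0.3 0 0 0.08 0" --pt "0 0 0.6 0 0 0.16 0" --pt "0 0 0.9 0 0 0.24 0" --pt "0 0 1.2 0 0 0.32 0" --pt "0 0 1.5 0 0 0.4 0" --pt "0 0 1.8 0 0 0.48 0" --pt "0 0 2 0 0 0.54 0" --pt "0 0 2 0 0 0.58 0" --pt "0 0 2 0 0 0.62 0" --pt "0 0 2 0 0 0.62 0"

```text
time: 15.75
eef_pos: [481.4, 190.9, 121.5]
tcp_rot: [179.9, 0.0, 139.7]
contact_force: [0.1, 1.4, 5.0]
width: 0.205
grip_force: 30.7
```

Run:
```python
from h import *
o=st();print(o['ft_torque'].round(2))
```

```text
t 15.75 p [481.4 190.9 121.5] rpy [1.7994e+02 3.0000e-02 1.3965e+02] q [-23.  44.  -6. 115.  12.  21.  11.] F [0.1 1.4 5. ] w 0.205 g 30.7
[-0.02  0.07  0.78]
```

Torque of 0.78 N m at the end means the wing is at its stop. I release, rise, and re-measure the pointer and number plate numerically from the first top picture.

Call:
move_arm --pt "0 0 0 0 0 0 0.6" --pt "0 0 0 0 0 0 0.6" --pt "0 0 0 0 0 0 0.6" --pt "0 0 -15 0 0 0 0.6" --pt "0 0 -45 0 0 0 0.7" --pt "0 0 -80 0 0 0 0.9" --pt "0 0 -80 0 0 0 0.9"

```text
time: 16.45
eef_pos: [483.3, 191.3, 204.5]
tcp_rot: [179.6, 0.2, 139.5]
contact_force: [-0.0, 0.5, -0.9]
width: 0.815
grip_force: 0.0
```

```bash
cat > pol.py <<'E'
from h import *
def prof(d,C,z,r0,r1):
    g=cv2.cvtColor(d['pixels'],cv2.COLOR_RGB2GRAY).astype(np.float32); out=[]
    for a in range(60,300,4):
        P=np.array([proj(d,[C[0]+r*np.cos(np.radians(a)),C[1]+r*np.sin(np.radians(a)),z]) for r in np.linspace(r0,r1,5)],np.float32)
        out.append((a,int(cv2.remap(g,P[:,0:1],P[:,1:2],1).mean())))
    return out
E
python3 - <<'E'
from pol import *
d=load('top0')
g=cv2.cvtColor(d['pixels'],cv2.COLOR_RGB2GRAY); m=((g>135)).astype(np.uint8)
m[:, :340]=0;m[:,420:]=0;m[:135]=0;m[195:]=0
c=max(cv2.findContours(m,0,2)[0],key=cv2.contourArea); print(cv2.boundingRect(c),cv2.minEnclosingCircle(c))
u,v=cv2.minEnclosingCircle(c)[0]; C=onz(d,u,v,41); print(C,onz(d,340+155/5,135+(447-288)/5,41))
C=np.array([595,-217])
print('glyph',prof(d,C,41,42,52)); print('nose',prof(d,C,45,30,35)); print('line',prof(d,C,77,10,20))
st()
E
```

```text
(396, 154, 15, 26) ((400.78570556640625, 166.5), 12.627010345458984)
[ 595.4 -283.8   41. ] [ 595.4 -216.3   41. ]
glyph [(60, 118), (64, 118), (68, 118), (72, 119), (76, 113), (80, 91), (84, 87), (88, 100), (92, 118), (96, 119), (100, 115), (104, 110), (108, 98), (112, 97), (116, 111), (120, 111), (124, 106), (128, 86), (132, 88), (136, 95), (140, 111), (144, 110), (148, 112), (152, 99), (156, 95), (160, 95), (164, 118), (168, 120), (172, 120), (176, 106), (180, 107), (184, 93), (188, 114), (192, 119), (196, 119), (200, 118), (204, 96), (208, 86), (212, 107), (216, 120), (220, 120), (224, 114), (228, 94), (232, 91), (236, 104), (240, 119), (244, 119), (248, 119), (252, 119), (256, 111), (260, 97), (264, 118), (268, 119), (272, 116), (276, 94), (280, 94), (284, 92), (288, 117), (292, 119), (296, 118)]
nose [(60, 92), (64, 91), (68, 94), (72, 98), (76, 103), (80, 108), (84, 106), (88, 105), (92, 106), (96, 107), (100, 107), (104, 107), (108, 107), (112, 107), (116, 106), (120, 106), (124, 106), (128, 106), (132, 106), (136, 107), (140, 107), (144, 107), (148, 107), (152, 105), (156, 1
[... 510 characters left out ...]
96, 73), (100, 73), (104, 73), (108, 72), (112, 72), (116, 72), (120, 72), (124, 71), (128, 71), (132, 71), (136, 71), (140, 70), (144, 70), (148, 69), (152, 69), (156, 69), (160, 69), (164, 68), (168, 68), (172, 68), (176, 67), (180, 67), (184, 67), (188, 67), (192, 66), (196, 66), (200, 67), (204, 68), (208, 72), (212, 80), (216, 92), (220, 100), (224, 99), (228, 90), (232, 80), (236, 72), (240, 68), (244, 67), (248, 66), (252, 66), (256, 66), (260, 66), (264, 66), (268, 67), (272, 67), (276, 67), (280, 67), (284, 67), (288, 67), (292, 68), (296, 68)]
t 16.45 p [483.3 191.3 204.5] rpy [1.7961e+02 1.5000e-01 1.3950e+02] q [-21.  36.  -9. 112.  10.  32.  13.] F [-0.   0.5 -0.9] w 0.815 g 0.0
```

Run:
```python
from h import *
st(); rel(595,-217,160,125,[481.4,190.8,202,139.6])
```

```text
t 16.45 p [483.3 191.3 204.5] rpy [1.7961e+02 1.5000e-01 1.3950e+02] q [-21.  36.  -9. 112.  10.  32.  13.] F [-0.   0.5 -0.9] w 0.815 g 0.0
shift [np.float64(-350.8), np.float64(-236.9), np.float64(42.0)] rz 0.2548
```

Call:
move_arm --pt "-35 -24 0 0 0 0.03 0.95" --pt "-70 -47 0 0 0 0.06 0.95" --pt "-105 -71 0 0 0 0.09 0.95" --pt "-140 -95 0 0 0 0.12 0.95" --pt "-175 -118 5 0 0 0.15 0.95" --pt "-210 -142 10 0 0 0.18 0.95" --pt "-245 -165 20 0 0 0.2 0.95" --pt "-280 -189 30 0 0 0.23 0.95" --pt "-315 -213 40 0 0 0.255 0.95" --pt "-350.8 -237 42 0 0 0.255 0.95"

```text
time: 17.45
eef_pos: [593.3, -218.8, 156.7]
tcp_rot: [-179.9, -0.2, 124.9]
contact_force: [0.8, 0.2, -0.3]
width: 0.949
grip_force: 0.0
```

Call:
move_arm --pt "0 0 0 0 0 0 0.95" --pt "0 0 0 0 0 0 0.95" --pt "0 0 0 0 0 0 0.95"

```text
time: 17.75
eef_pos: [594.1, -215.7, 158.4]
tcp_rot: [180.0, -0.1, 125.0]
contact_force: [0.6, -0.3, -0.2]
width: 0.947
grip_force: 0.0
```

Run:
```python
from h import *
o=st();rel(595,-217,76,125)
```

```text
t 17.75 p [ 594.1 -215.7  158.4] rpy [ 1.7999e+02 -1.3000e-01  1.2503e+02] q [ 21.  47. -10.  93.  11.  40.  41.] F [ 0.6 -0.3 -0.2] w 0.947 g 0.0
shift [np.float64(-1.6), np.float64(-0.0), np.float64(82.4)] rz 0.0006
```

Call:
move_arm --pt "-1 0 30 0 0 0 0.95" --pt "-1 0 60 0 0 0 0.95" --pt "-1 0 78 0 0 0 0.95" --pt "-1 0 83 0 0 0 0.95" --pt "-1 0 83 0 0 0 0.95" --pt "-1 0 83 0 0 0 0.4" --pt "-1 0 83 0 0 0 0.4" --pt "-1 0 83 0 0 0 0.4" --pt "-1 0 83 0 0 0 0.4" --pt "-1 0 83 0 0 0 0.4" --squeeze 25

```text
time: 18.75
eef_pos: [595.1, -218.5, 76.5]
tcp_rot: [180.0, 0.0, 124.9]
contact_force: [-1.1, 0.8, 3.2]
width: 0.538
grip_force: 25.0
```

Run:
```python
from h import *
o=st();print(o['ft_torque'].round(2))
```

```text
t 18.75 p [ 595.1 -218.5   76.5] rpy [1.7999e+02 2.0000e-02 1.2494e+02] q [21. 54. -8. 95. 13. 32. 40.] F [-1.1  0.8  3.2] w 0.538 g 25.0
[ 0.1   0.16 -0.01]
```

Call:
move_arm --pt "0 0 0 0 0 0.11 0.4" --pt "0 0 0 0 0 0.22 0.4" --pt "0 0 0 0 0 0.33 0.4" --pt "0 0 0 0 0 0.44 0.4" --pt "0 0 0 0 0 0.55 0.4" --pt "0 0 0 0 0 0.66 0.4" --pt "0 0 0 0 0 0.77 0.4" --pt "0 0 0 0 0 0.88 0.4" --pt "0 0 0 0 0 0.97 0.4" --pt "0 0 0 0 0 1.05 0.4"

```text
time: 19.75
eef_pos: [594.7, -218.5, 76.5]
tcp_rot: [-180.0, 0.0, 64.6]
contact_force: [-1.1, -0.5, 2.2]
width: 0.54
grip_force: 25.0
```

Call:
move_arm --pt "0 0 0 0 0 0 0.4" --pt "0 0 0 0 0 0 0.4" --pt "0 0 0 0 0 0 0.95" --pt "0 0 0 0 0 0 0.95" --pt "0 0 0 0 0 0 0.95" --pt "0 0 -20 0 0 0 0.95" --pt "0 0 -50 0 0 0 0.95" --pt "0 0 -90 0 0 0 0.95" --pt "0 0 -90 0 0 0 0.95"

```text
time: 20.65
eef_pos: [598.4, -219.7, 171.1]
tcp_rot: [179.4, -0.1, 64.8]
contact_force: [0.1, -0.7, 0.2]
width: 0.95
grip_force: 0.0
```

Run:
```python
from h import *
o=st(); rel(560,-30,200,65)
```

```text
t 20.65 p [ 598.4 -219.7  171.1] rpy [ 1.7942e+02 -7.0000e-02  6.4800e+01] q [12. 47.  8. 93. -9. 40. -1.] F [ 0.1 -0.7  0.2] w 0.95 g 0.0
shift [np.float64(155.3), np.float64(-115.5), np.float64(-28.9)] rz -0.0036
```

Call:
move_arm --pt "38 -29 -30 0 0 0 0.95" --pt "76 -58 -30 0 0 0 0.95" --pt "114 -87 -30 0 0 0 0.95" --pt "152 -116 -30 0 0 0 0.5" --pt "182 -140 -30 0 0 0 0.3" --pt "201 -155 -30 0 0 0 0" --pt "201 -155 -30 0 0 0 0"

```text
time: 21.35
eef_pos: [539.2, 34.8, 195.3]
tcp_rot: [-179.8, -0.1, 65.2]
contact_force: [0.3, 0.1, -0.5]
width: 0.609
grip_force: 0.0
```

Run:
```python
from pol import *
st(); d=snap('top','t4.png'); e=snap('scene','s4.png')
C=np.array([595,-217]); q=lambda x:[(a,v) for a,v in x if 120<=a<=220]
print('nose',q(prof(d,C,45,30,35))); print('line',q(prof(d,C,77,10,20)))
C=np.array([595,-218]);print('line',q(prof(d,C,77,10,20)))
f=lambda i,u,v:cv2.convertScaleAbs(cv2.resize(i['pixels'][v:v+60,u:u+80,::-1],(400,300),interpolation=cv2.INTER_CUBIC),alpha=1.5)
cv2.imwrite('pics/m6.png',np.hstack([f(d,340,135),f(e,160,210)]))
```

```text
t 21.35 p [539.2  34.8 195.3] rpy [-1.7982e+02 -1.1000e-01  6.5250e+01] q [-15.  39.  11. 109. -12.  33. -21.] F [ 0.3  0.1 -0.5] w 0.609 g 0.0
nose [(120, 154), (124, 154), (128, 153), (132, 153), (136, 154), (140, 148), (144, 130), (148, 111), (152, 98), (156, 99), (160, 125), (164, 149), (168, 153), (172, 154), (176, 156), (180, 156), (184, 164), (188, 171), (192, 172), (196, 172), (200, 171), (204, 165), (208, 168), (212, 172), (216, 172), (220, 172)]
line [(120, 103), (124, 103), (128, 103), (132, 103), (136, 105), (140, 110), (144, 120), (148, 135), (152, 146), (156, 145), (160, 127), (164, 112), (168, 103), (172, 99), (176, 97), (180, 97), (184, 97), (188, 97), (192, 97), (196, 97), (200, 97), (204, 96), (208, 96), (212, 96), (216, 96), (220, 96)]
line [(120, 103), (124, 103), (128, 105), (132, 107), (136, 111), (140, 121), (144, 135), (148, 146), (152, 146), (156, 131), (160, 112), (164, 103), (168, 99), (172, 97), (176, 97), (180, 97), (184, 97), (188, 96), (192, 96), (196, 97), (200, 96), (204, 96), (208, 96), (212, 95), (216, 96), (220, 96)]
```

View pics/m6.png

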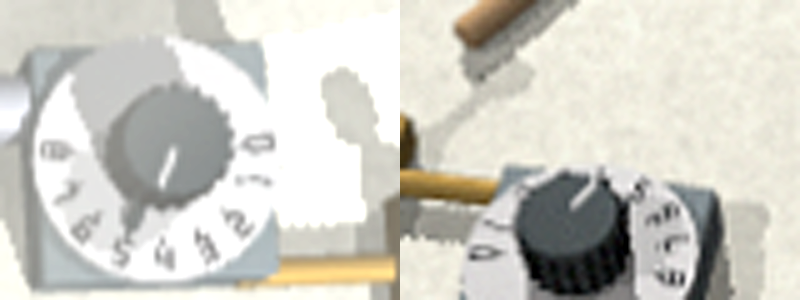

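The picture shows the pointer at number 5 at crop pixel (130,222), with the 5 at (122,252). I check the angle centre-free, using the line's own direction and a glyph fit.

Run:
```python
from pol import *
from scipy.optimize import least_squares
for n in('top0','t4'):
    d=load(n); g=cv2.cvtColor(d['pixels'],cv2.COLOR_RGB2GRAY).astype(np.float32)
    P=[];W=[];
    for v in range(150,180):
        for u in range(360,392):
            X=onz(d,u,v,77)
            if np.hypot(X[0]-595,X[1]+217)<21: P.append(X[:2]);W.append(g[v,u])
    P=np.array(P);W=np.array(W);b=np.median(W);W=np.clip(W-b-12,0,None)
    c=(W[:,None]*P).sum(0)/W.sum(); S=((P-c)*W[:,None]).T@(P-c); l,E=np.linalg.eigh(S); a=np.degrees(np.arctan2(E[1,1],E[0,1]))%180
    print(n,'line angle',a.round(1),'mod180; centroid',c.round(1),'n',(W>0).sum())
d=load('t4'); g=cv2.cvtColor(d['pixels'],cv2.COLOR_RGB2GRAY).astype(np.float32)
G=[]
C=np.array([596.5,-217])
for i in range(9):
    a0=182-24*(i-4);N=[];B=[]
    for a in np.arange(a0-11,a0+11.1,1):
        for r in np.linspace(40,54,12):
            X=C+r*np.array([np.cos(np.radians(a)),np.sin(np.radians(a))]);p=proj(d,[*X,41]);N.append(X);B.append(cv2.remap(g,np.float32([[p[0]]]),np.float32([[p[1]]]),1)[0,0])
    N=np.array(N);B=np.array(B);w=np.clip(np.median(B)-15-B,0,None); G.append((w[:,None]*N).sum(0)/w.sum())
G=np.array(G)
f=lambda p:(np.array([[p[0]+p[3]*np.cos(np.radians(180+p[2]-24*(i-4))),p[1]+p[3]*np.sin(np.radians(180+p[2]-24*(i-4)))] for i in range(9)])-G).ravel()
r=least_squares(f,[595,-217,2,47],loss='soft_l1');p=r.x;print('plate',p.round(1),'5 at',(156+p[2]).round(1),'res',r.fun.round(1))
for nm in('top0','t4'):
    x=prof(load(nm),p[:2],45,31,35);x=[(a,v) for a,v in x if 130<=a<=240];a=np.array(x,float);w=np.clip(np.median(a[:,1])-20-a[:,1],0,None);print(nm,'nose',(a[:,0]*w).sum()/w.sum())
# valve
e=load('s4')
for n,dd,b in(('top',d,(425,180,465,210)),('scene',e,(130,200,162,228))):
    q=cv2.cvtColor(dd['pixels'],cv2.COLOR_RGB2GRAY)[b[1]:b[3],b[0]:b[2]]; k=cv2.moments((q<q.min()+25).astype(np.uint8)); print(n,q.min(),b[0]+k['m10']/k['m00'],b[1]+k['m01']/k['m00'],k['m00'])
```

```text
top0 line angle 36.2 mod180; centroid [ 586.9 -224.7] n 16
t4 line angle 158.8 mod180; centroid [ 584.9 -211.6] n 18
plate [ 597.3 -217.1    1.7   46.1] 5 at 157.7 res [ 0.4  0.  -1.9  1.   0.6 -0.6 -0.3  0.2  0.1 -0.1 -0.8 -0.5  0.5 -1.5
  0.1  3.   0.3 -0.1]
top0 nose 214.4
t4 nose 153.76216216216216
top 79 437.9179104477612 190.76119402985074 268.0
scene 0 145.75 214.52941176470588 68.0
```

Run:
```python
from h import *
st(); rel(468,-359,180,90)
```

```text
t 21.45 p [540.4  29.3 195.8] rpy [1.7999e+02 4.0000e-02 6.4850e+01] q [-15.  39.  11. 109. -12.  33. -21.] F [ 0.6 -1.   0.5] w 0.52 g 0.0
shift [np.float64(-382.3), np.float64(99.5), np.float64(15.8)] rz -0.439
```

Call:
move_arm --pt "-42 11 0 0 0 -0.04 0" --pt "-84 22 0 0 0 -0.09 0" --pt "-126 33 0 0 0 -0.14 0" --pt "-168 44 0 0 0 -0.19 0" --pt "-210 55 0 0 0 -0.24 0" --pt "-252 66 5 0 0 -0.29 0" --pt "-294 77 10 0 0 -0.34 0" --pt "-336 88 15 0 0 -0.39 0" --pt "-370 97 16 0 0 -0.439 0" --pt "-382 99.5 16 0 0 -0.439 0"

```text
time: 22.45
eef_pos: [463.9, -365.9, 179.6]
tcp_rot: [-179.9, 0.2, 89.4]
contact_force: [-0.1, -0.1, -0.0]
width: 0.006
grip_force: 0.0
```

Call:
move_arm --pt "0 0 0 0 0 0 0" --pt "0 0 0 0 0 0 0" --pt "0 0 30 0 0 0 0" --pt "0 0 60 0 0 0 0" --pt "0 0 74 0 0 0 0" --pt "0 0 74 0 0 0 0" --pt "0 0 74 0 0 0 0"

```text
time: 23.15
eef_pos: [468.6, -357.7, 106.7]
tcp_rot: [180.0, -0.0, 90.0]
contact_force: [-0.6, 0.6, 0.5]
width: 0.004
grip_force: 0.0
```

Run:
```python
from h import *
st(); rel(560,-359,106,90)
```

```text
t 23.15 p [ 468.6 -357.7  106.7] rpy [179.96  -0.    90.02] q [ 34.  49.  -2. 103.   3.  28.  30.] F [-0.6  0.6  0.5] w 0.004 g 0.0
shift [np.float64(-1.4), np.float64(91.4), np.float64(0.7)] rz 0.0004
```

Call:
move_arm --pt "-1 9 0 0 0 0 0" --pt "-1 18 0 0 0 0 0" --pt "-1 27 0 0 0 0 0" --pt "-1 36 0 0 0 0 0" --pt "-1 45 0 0 0 0 0" --pt "-1 54 0 0 0 0 0" --pt "0 63 0 0 0 0 0" --pt "0 72 0 0 0 0 0" --pt "0 79 0 0 0 0 0" --pt "0 84 0 0 0 0 0"

```text
time: 24.15
eef_pos: [552.4, -358.1, 105.8]
tcp_rot: [-180.0, -0.0, 90.0]
contact_force: [-0.9, 0.5, -0.6]
width: 0.005
grip_force: 0.4
```

Call:
move_arm --pt "0 2 0 0 0 0 0" --pt "0 4 0 0 0 0 0" --pt "0 6 0 0 0 0 0" --pt "0 6 0 0 0 0 0"

```text
time: 24.55
eef_pos: [557.9, -358.6, 106.1]
tcp_rot: [180.0, 0.0, 89.9]
contact_force: [-0.2, 0.4, -0.7]
width: 0.005
grip_force: 0.2
```

Call:
move_arm --pt "0 2 0 0 0 0 0" --pt "0 4 0 0 0 0 0" --pt "0 6 0 0 0 0 0" --pt "0 6 0 0 0 0 0"

```text
time: 24.95
eef_pos: [559.9, -358.7, 105.9]
tcp_rot: [-179.6, -0.1, 89.9]
contact_force: [-8.4, 1.6, 6.1]
width: 0.008
grip_force: 4.5
```

Run:
```python
from h import *
st(); e=snap('scene','s5.png')
print(proj(e,[515,-359,92]),proj(e,[590,-358,92]))
q=cv2.cvtColor(e['pixels'],cv2.COLOR_RGB2GRAY); print(q[200:216:4,138:156:3])
```

```text
t 24.95 p [ 559.9 -358.7  105.9] rpy [-1.7955e+02 -8.0000e-02  8.9870e+01] q [29. 54. -1. 88.  2. 39. 27.] F [-8.4  1.6  6.1] w 0.008 g 4.5
[147. 215.] [136.4 239.2]
[[  8  11   8  15   0 160]
 [  5  10  10  28  10 160]
 [  8  48  50  10  78 164]
 [ 12  13  41 117 165 160]]
```

Force rose to 8 N at the predicted end stop. I back off, rise, and take a final look.

Call:
move_arm --pt "0 -12 0 0 0 0 0" --pt "0 -40 0 0 0 0 0" --pt "0 -70 0 0 0 0 0" --pt "0 -90 -40 0 0 0 0" --pt "0 -100 -90 0 0 0 0" --pt "0 -110 -130 0 0 0 0" --pt "0 -110 -130 0 0 0 0"

```text
time: 25.7
eef_pos: [455.6, -361.2, 242.1]
tcp_rot: [179.4, 0.4, 89.8]
contact_force: [0.8, 0.1, 1.5]
width: 0.009
grip_force: 0.0
```

Run:
```python
from h import *
st(); d=snap('top','t6.png'); e=snap('scene','s6.png')
f=lambda i,u,v,w,h,W,H:cv2.resize(i['pixels'][v:v+h,u:u+w,::-1],(W,H),interpolation=cv2.INTER_CUBIC)
cv2.imwrite('pics/m7.png',np.vstack([np.hstack([f(d,330,130,133,100,400,300),f(d,130,130,133,100,400,300)]),np.hstack([f(e,110,185,133,100,400,300),f(e,300,190,133,100,400,300)])]))
```

```text
t 25.7 p [ 455.6 -361.2  242.1] rpy [179.45   0.42  89.82] q [ 35.  37.  -2. 100.   2.  43.  32.] F [0.8 0.1 1.5] w 0.009 g 0.0
```

View pics/m7.png

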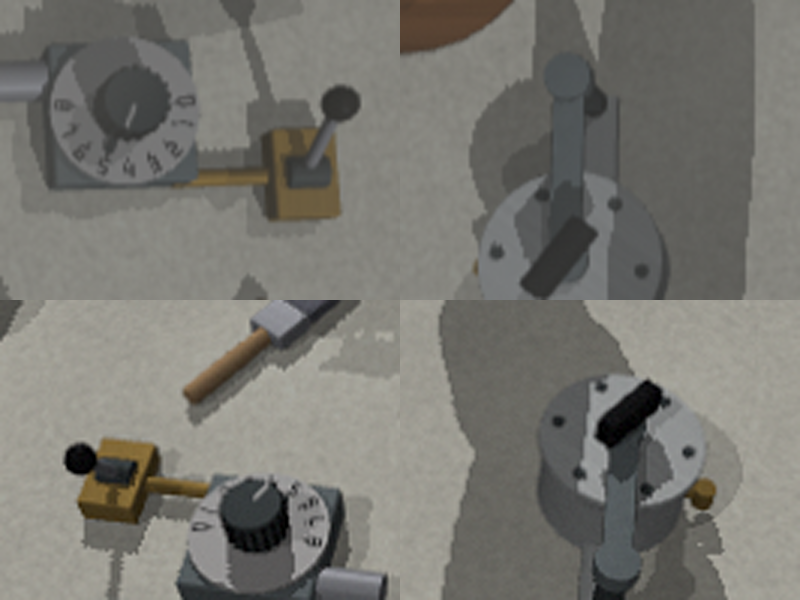

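The final picture shows the lid over the pot with the wing turned past the arm line, the pointer at 5, and the lever leaning away. I hand the job in.

```bash
python3 -c "
from bench import *
print(close_job())"
```

```text
the job is handed in; nothing more can be done
None
```

Handed in at about 26 s: the bar-handle mould stands upright in the pot, the lid is closed and screwed to its stop, the regulator pointer reads 5 (within about 4° by camera; I did not separately confirm the click), and the air valve is fully over.

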